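# Release one workpiece through a rocker gate

### The job

On the small two-lane chute, let the capped workpiece out: with closed fingers press down the black pad of the lever that works the gate of its lane, keep it down until the workpiece has slid to the end stop, then let the lever come up again so that the gate is shut, and move clear. The open, cup-shaped workpiece must stay behind its gate and its lever must not be pressed; do not touch the workpieces, and leave the loose parts round the chute where they are.

Things in the scene. Friction and masses are not known exactly. Their poses are not given: they have to be found in the camera images.
- release_unit: Two-lane aluminium gravity chute on a column, fixed, 162 x 112 mm, 205 mm high in all. Origin on the worktop under it, on the column's axis; x up the slope, y to the left lane (lane centres y = +-25.5 mm, 43 mm wide), z up. Slippery floor, falling 20 degrees towards -x, 152 mm high at x = 0. Gates at x = -22 mm, end stop at x = -86 mm, back wall at x = +43 mm. A workpiece waits behind each gate.
- lever_left (a joint): Rocking steel lever of the left lane (+y side), hinged along the unit's y at x = +30 mm, 195 mm up. 0 rad: at rest, gate shut; 0.5: pad fully down on its stop, gate up. Above about 0.35 rad the workpiece slides through within about a second or two. A spring brings it back when let go: about 3 N on the pad starts it, 6 N holds it fully down.
- lever_right (a joint): The same lever for the right lane (unit's -y side).
- pad_left (a point): Middle of the top face of the left lever's black pad: 28 mm (x) by 26 mm (y), 8 mm thick, 206 mm above the worktop at rest, at x = +82, y = +51 mm in the unit's frame, behind the back wall with free space below. Goes nearly straight down by 26 mm (full press). It lifts the left lane's gate.
- pad_right (a point): The same point on the right lever's pad, at y = -51 mm in the unit's frame; its lever lifts the gate of the right lane.
- capped_piece: Workpiece to let out: silver, round, 40 mm diameter, 22 mm high, with a raised dark cap closing its top (27 mm in all), 40 to 120 g. Origin: centre of its underside; z is its own axis, tilted 20 degrees with the chute. Waits in either lane at about x = +8 mm in the unit's frame; let out, it rests on the end stop at about x = -59 mm.
- open_piece: The workpiece that stays: silver ring or cup of the same diameter, 22 mm high, open at the top, waiting in the other lane. Origin: centre of its underside.
- cylinder_block: Loose compact pneumatic cylinder, 36 x 76 x 54 mm, a bystander on the worktop. Origin: centre of its underside.
- valve_block: Loose solenoid valve, 22 x 91 x 48 mm, a bystander on the worktop. Origin: centre of its underside.
- relay_block: Loose relay, 29 x 21 x 40 mm, a bystander on the worktop. Origin: centre of its underside.
Not all that is in view belongs to the job. What is shaped like the open_piece but blue is not meant.

How it is judged:
By the outcome, as a careful person would: the job done as asked, in the order asked, and still so for the second after the job is handed in, with the robot touching nothing.
It also fails if it takes over 29 s, if anything falls off the work surface, if the arm or the gripper's body presses on something with over 40 N, if the wrist force passes 120 N, or if a joint passes its speed limit or range.

### The arm

A 6-joint arm with a two-finger parallel gripper is mounted at the origin on a cart in front of the work surface, level with it; the furniture and walls round the work are solid. World frame = base frame: x ahead of the robot, y to its left, z up, the work surface at z = 0. Lengths are in mm, angles in rad, forces in N, time in s.
With the tool pointing down it reaches from about 350 to 975 mm from the base axis. Payload 7.1 kg.
Tool frame: the origin (TCP) lies midway between the tips of the shut fingers; the grasp point (between the pads) lies 19 mm behind it (ctrl.grasp_offset is the distance from the TCP to the grasp point, in mm); z points along the fingers, y is the line along which they close (so a half turn about z gives the same grasp; the last joint's range is limited). The gripper opens to 88 mm and grips with 3 to 60 N. Pads are 20 mm wide; open, the fingers measure 115 mm over their backs; the gripper's body (75 mm by 178 mm) begins 61 mm behind the grasp point.
Start: joints at [1.128, 0.423, 1.63, -0, 1.089, -0.019], TCP at [256.985, 569.705, 222.675] pointing down, gripper open.
Joint ranges: [-3, 3], [-0.9, 2.11], [0.09, 2.58], [-1.31, 4.45], [0.11, 2.69], [-2.54, 2.54]. Speed limits (rad/s): [2.39, 2.39, 3.01, 3.14, 3.14, 3.14].

### API

Orientations are given as a rotation vector (axis times angle).
In Python, from workcell import sensors, viewer, ctrl gives the robot as it stands. The module is installed in compiled form; this text tells all that it offers.
- The arm moves only by the shell command python3 -m handwheel 'ROWS'. ROWS is JSON, a list of rows, each a list of 7 numbers: the shift along the tool's x, y, z in mm, then the turn, a rotation vector about the tool's x, y, z in rad, then the closure, from 0 (fully open) to 1 (shut). In form: [[x, y, z, rx, ry, rz, jaw], ...]. A call has 1 to 10 rows; each row shifts and turns the commanded pose from where the row before left it, along the tool's axes as they then stand; what a row does not reach is not made up. A row lasts 1/8 s, in which the tool goes at most 62.5 mm and 10.7 degrees, less where a joint would pass 70% of its speed; a pose out of reach is approached as far as the arm can. A call is refused whole if a number of a shift passes 62.5 or a number of a turn 0.188, either way. A call with a gripper value outside its range is refused whole. The fingers move at their own pace and stop on an object; the grip force is fixed at half the most. Time passes only in rows, so rows that do not move let the fingers close. It gives the time, the measured TCP pose, the force, the opening and the grip force at its end, in the units of the state.
- sensors.get_obs(): the state, without advancing time (a new reading comes with each control period).
- viewer.get_image(name): name is "scene" or "top" or "wrist"; returns a dict with "frame" (384x512x3 uint8, blue, green, red), "fov_y" (degrees; the focal length in pixels is half the picture's height over the tangent of half this angle, whatever the lens; pixels are square), "cx", "cy" (the principal point, pixels), "R" (3x3) and "t" (3): a world point X has camera coordinates R X + t. Camera axes: x right, y down, z forward; pixel columns grow to the right and rows downward; lengths in mm; the calibration is good to about 2 mm. A picture is of the moment at which its call begins. There is no depth.
- ctrl.close_job(): hands the job in; it is judged then, once.
The state is a dict: "t": time; "qpos": joint angles; "qvel": joint speeds; "joint_torque": joint torques, N m; "ee_pos": TCP position; "orientation": TCP orientation; "ft_force": force on the tool from outside, world axes, zero at the start; "moment": the same for the moment, N m; "width": finger opening in mm; "grasp_force": force on a finger pad.
Only numpy, scipy, OpenCV 4.12 (cv2) and the standard library are available. Lean on these libraries where they do the work, as an engineer would, in place of code of your own. Each camera call takes 0.05 s, during which the arm holds its last target. There are 200 camera calls.

## Working session

There is one attempt and no reset: what is moved stays moved. The work goes in short steps, Python scripts to look and compute and a shell command to move; the robot and the scene stay as the last step left them, time stands still between calls to the robot, and variables do not carry over. Pictures are saved under pics/ and viewed, at most 10 in all, crops included, and the job is handed in when it is done.

```bash
mkdir -p pics; cat > h.py <<'E'
import numpy as np, cv2
from workcell import sensors, viewer, ctrl
def cam(n,save=None):
    d=viewer.get_image(n)
    if save: cv2.imwrite('pics/'+save,d['frame'])
    return d
def ray(d,u,v):
    f=d['frame'].shape[0]/2/np.tan(np.radians(d['fov_y'])/2)
    R=np.array(d['R']);t=np.array(d['t']);c=-R.T@t
    return c,R.T@np.array([(u-d['cx'])/f,(v-d['cy'])/f,1])
def onz(d,u,v,z):
    c,r=ray(d,u,v); return c+r*(z-c[2])/r[2]
def proj(d,X):
    f=d['frame'].shape[0]/2/np.tan(np.radians(d['fov_y'])/2)
    p=np.array(d['R'])@np.array(X)+np.array(d['t']); return f*p[:2]/p[2]+[d['cx'],d['cy']]
E
python3 - <<'E'
from h import *
import pickle
a=cam('top');b=cam('scene');pickle.dump((a,b),open('ab.pkl','wb'))
cv2.imwrite('pics/top.png',a['frame']);cv2.imwrite('pics/scene.png',b['frame'])
for d in(a,b):print(d['fov_y'],d['cx'],d['cy'],-np.array(d['R']).T@d['t'])
E
```

```text
47.64426138353436 250.66023865978445 198.68195380480805 [ 337.76680543   -1.93931441 1167.64732314]
48.621317702298555 258.62590282475696 183.74062744103404 [  40.65468517 -662.60689211  998.29929565]
```

View pics/top.png

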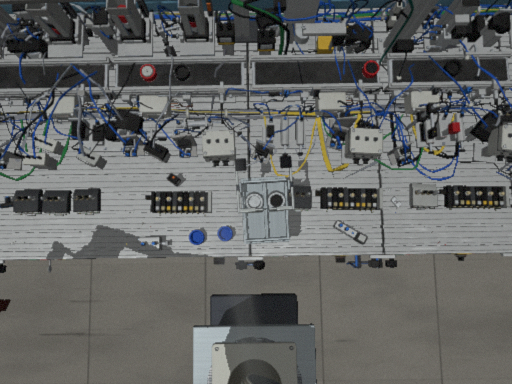

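View pics/scene.png

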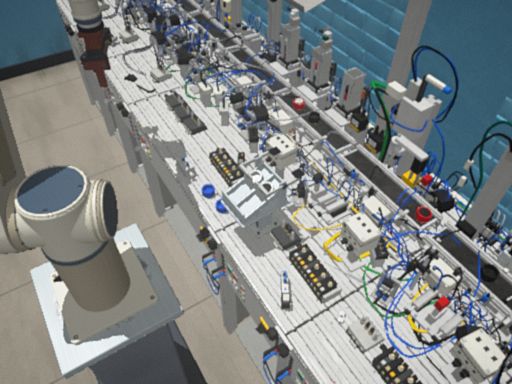

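Top view: the chute is at about px (265,208), with workpieces at (255,201) and (277,201). Blue cups at (197,237) and (225,233) are distractors. I'll enlarge both views.

```bash
python3 - <<'E'
from h import *
import pickle
a,b=pickle.load(open('ab.pkl','rb'))
A=cv2.resize(a['frame'][165:255,220:320],None,fx=4,fy=4,interpolation=cv2.INTER_CUBIC)
B=cv2.resize(b['frame'][145:235,210:305],None,fx=4,fy=4,interpolation=cv2.INTER_CUBIC)
cv2.imwrite('pics/crop.png',np.hstack([A,B]))
E
```

```text
(no output)
```

View pics/crop.png

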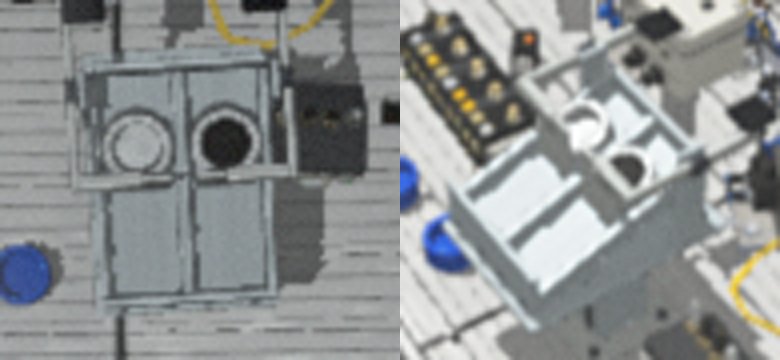

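```bash
python3 - <<'E'
from h import *
import pickle
a,b=pickle.load(open('ab.pkl','rb'))
for u,v,z in[(241,167,206),(286,164.5,206),(254.5,201,175),(276.5,200,175),(246,240,135),(288,238,135)]:print(u,v,onz(a,u,v,z).round())
g=a['frame'][150:205,225:305].max(2)
n,l,s,c=cv2.connectedComponentsWithStats((g<45).astype('uint8'))
for i in range(1,n):
  if s[i][4]>15:print(s[i]+[225,150,0,0,0],c[i]+[225,150])
o=sensors.get_obs();print(o['t'],o['ee_pos'],o['orientation'],o['ft_force'])
w=cam('wrist');print(w['fov_y'],-np.array(w['R']).T@w['t'],np.array(w['R'])[2], proj(w,o['ee_pos']))
E
```

```text
241 167 [532.  23. 206.]
286 164.5 [536. -78. 206.]
254.5 201 [458.  -6. 175.]
276.5 200 [460. -57. 175.]
246 240 [371.  15. 135.]
288 238 [374. -84. 135.]
[256 150  14   7  65] [262.44615385 152.27692308]
[281 154  10  14 114] [285.38596491 160.92982456]
[241 159   5  11  35] [243.6        164.05714286]
[271 195  11  10  89] [275.94382022 199.85393258]
0.1 [256.7711349  569.2851013  222.00567706] [-6.60678196e-01 -3.07100465e+00  2.07726807e-03] [-0.33569466  0.44412119 -0.54090699]
64.30818302368762 [189.60297871 598.96986846 383.34625555] [ 0.2436303  -0.11210918 -0.96336691] [258.96548447 237.48656543]
```

```bash
python3 -m handwheel '[[0,0,-37,0,0,-0.154,1],[0,0,-37,0,0,-0.154,1],[0,0,-37,0,0,-0.154,1]]'; python3 -m handwheel '[[-21,-60,0,0,0,0,1],[-21,-60,0,0,0,0,1],[-21,-60,0,0,0,0,1],[-21,-60,0,0,0,0,1],[-21,-60,0,0,0,0,1],[-21,-60,0,0,0,0,1],[-21,-60,0,0,0,0,1],[-21,-60,0,0,0,0,1],[-21,-60,0,0,0,0,1],[-21,-60,0,0,0,0,1]]'; python3 -m handwheel '[[0,0,0,0,0,0,1]]'
python3 - <<'E'
from h import *
import pickle
w=cam('wrist','w1.png');pickle.dump(w,open('w1.pkl','wb'))
E
```

```text
t: 0.52
ee_pos: [256.9, 569.5, 334.4]
orientation: [0.068, -3.14, 0.001]
ft_force: [-0.3, 0.9, 0.4]
width: 61.3
grasp_force: 0.0
t: 1.78
ee_pos: [486.2, -14.0, 333.8]
orientation: [-0.06, 3.141, 0.0]
ft_force: [1.1, 1.0, 0.2]
width: 0.3
grasp_force: 0.0
t: 1.9
ee_pos: [486.7, -15.5, 333.4]
orientation: [0.051, -3.141, 0.001]
ft_force: [0.2, 0.4, 0.0]
width: 0.1
grasp_force: 0.0
```

View pics/w1.png

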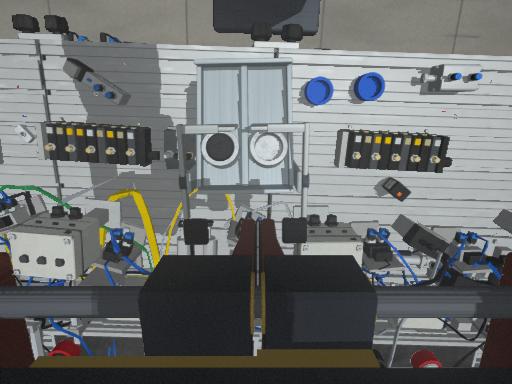

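The wrist view (turned 180°) shows the dark-centred piece at (220,148) and the light-centred one at (268,148). The pads are at (197,231), right, and (294,230), left. I'll enlarge the pieces to tell cap from cup, and triangulate the pads.

```bash
python3 - <<'E'
from h import *
import pickle
w=pickle.load(open('w1.pkl','rb'))
cv2.imwrite('pics/c2.png',cv2.resize(w['frame'][115:185,185:305],None,fx=6,fy=6,interpolation=cv2.INTER_CUBIC))
for r in [(178,212,215,248),(280,310,215,248)]:
  x0,x1,y0,y1=r;m=(w['frame'][y0:y1,x0:x1].max(2)<50).astype('uint8')
  n,l,s,c=cv2.connectedComponentsWithStats(m)
  i=1+s[1:,4].argmax();p=c[i]+[x0,y0];print(s[i]+[x0,y0,0,0,0],p,onz(w,*p,204))
for p in [(220,148),(268,148)]:print(onz(w,*p,176))
E
```

```text
[184 219  27  25 567] [195.68783069 231.17460317] [540.16666559 -78.06873915 204.        ]
[283 233   3  10  15] [283.46666667 238.13333333] [544.95319336  12.46793522 204.        ]
[457.80050077 -56.40457842 176.        ]
[456.17244141  -6.32617404 176.        ]
```

View pics/c2.png

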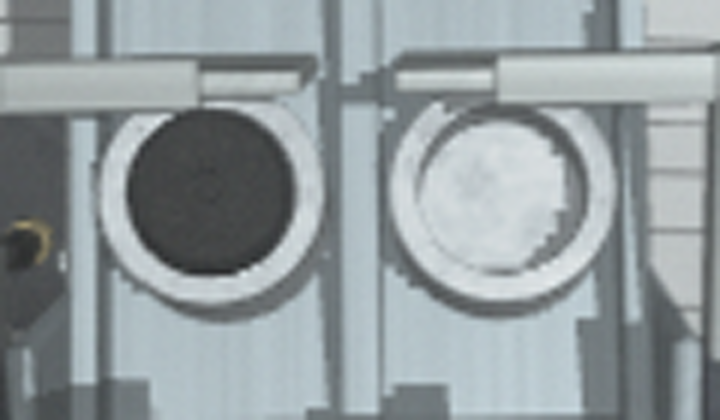

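The left item in the crop (px 220,148) has a solid dark top with no inner shadow, so it is the capped piece, in the unit's right lane. The right item (268,148) shows a floor with an inner wall shadow, so it is the open cup. The blue rings are not meant. The pad to press is pad_right, at about (537,-79).

```bash
python3 -m handwheel '[[-16,-22,0,0,0,0,1],[-16,-22,0,0,0,0,1],[-16,-21,25,0,0,0,1],[0,0,40,0,0,0,1],[0,0,33,0,0,0,1],[0,0,0,0,0,0,1],[0,0,0,0,0,0,1]]'
python3 - <<'E'
from h import *
import pickle
w=cam('wrist');pickle.dump(w,open('w2.pkl','wb'))
s=cam('scene');t=cam('top')
o=sensors.get_obs();print(o['ee_pos'],proj(w,o['ee_pos']),o['ft_force'])
for n,d in(('s',s),('t',t)):print(n,proj(d,o['ee_pos']))
W=w['frame']
u,v=proj(s,(537,-79,215)).astype(int)
S=cv2.resize(s['frame'][v-36:v+36,u-30:u+30],None,fx=4,fy=5.33,interpolation=cv2.INTER_CUBIC)[:384]
S=cv2.copyMakeBorder(S,0,384-len(S),0,0,cv2.BORDER_CONSTANT)
cv2.imwrite('pics/w2.png',np.hstack([W,S]))
E
```

```text
t: 2.82
ee_pos: [536.9, -74.2, 236.9]
orientation: [-0.062, 3.14, -0.0]
ft_force: [-0.2, 0.3, 0.7]
width: 0.1
grasp_force: 0.0
[537.18617982 -74.74790445 237.33064301] [257.62736942 238.89412499] [-0.62004341 -0.9427241  -0.60870964]
s [296.4379178 163.4928392]
t [285.53689454 161.17042032]
```

View pics/w2.png

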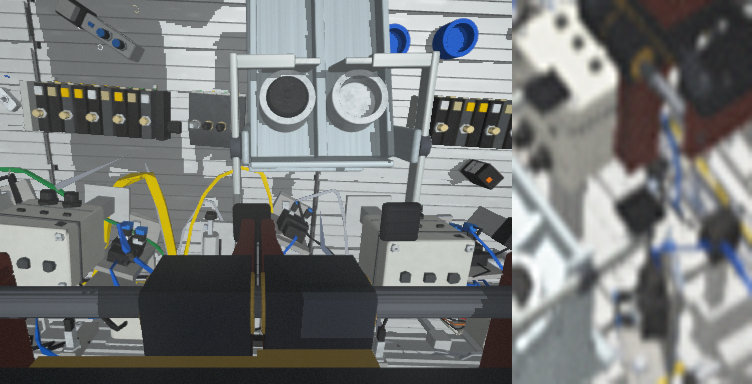

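Wrist: the left pad is fully visible at (401,222). The right pad, at about (252,222), is mostly behind the closed fingertips.

```bash
python3 - <<'E'
from h import *
import pickle
w=pickle.load(open('w2.pkl','rb'))
m=(w['frame'][195:250,370:430].max(2)<55).astype('uint8')
n,l,s,c=cv2.connectedComponentsWithStats(m);i=1+s[1:,4].argmax();print(s[i]+[370,195,0,0,0],c[i]+[370,195])
for p in [(401,222),(252,222),(233,204),(272,204)]:print(p,onz(w,*p,206))
print(onz(w,287,97,178),onz(w,359,98,176))
E
```

```text
[379 202  41  39 258] [390.74806202 217.00387597]
(401, 222) [535.46391623  21.73396664 206.        ]
(252, 222) [539.43583028 -78.45170552 206.        ]
(233, 204) [527.19101717 -91.46030209 206.        ]
(272, 204) [526.16968005 -65.66412274 206.        ]
[457.39425392 -57.62547019 178.        ] [456.03905212  -7.28450845 176.        ]
```

```bash
python3 -m handwheel '[[-1,-4,12,0,0,0,1],[0,0,14,0,0,0,1],[0,0,8,0,0,0,1],[0,0,7,0,0,0,1],[0,0,7,0,0,0,1],[0,0,6,0,0,0,1],[0,0,0,0,0,0,1],[0,0,0,0,0,0,1],[0,0,0,0,0,0,1],[0,0,0,0,0,0,1]]'; python3 -m handwheel '[[0,0,0,0,0,0,1],[0,0,0,0,0,0,1],[0,0,0,0,0,0,1],[0,0,0,0,0,0,1],[0,0,0,0,0,0,1],[0,0,0,0,0,0,1]]'
python3 - <<'E'
from h import *
w=cam('wrist','w3.png')
E
```

```text
t: 4.22
ee_pos: [537.7, -79.1, 184.7]
orientation: [-0.06, 3.14, -0.001]
ft_force: [-10.5, 1.7, 32.7]
width: 0.4
grasp_force: 16.5
t: 4.97
ee_pos: [537.7, -79.1, 184.8]
orientation: [-0.06, 3.14, -0.001]
ft_force: [-10.9, 1.5, 32.6]
width: 0.3
grasp_force: 16.5
```

View pics/w3.png

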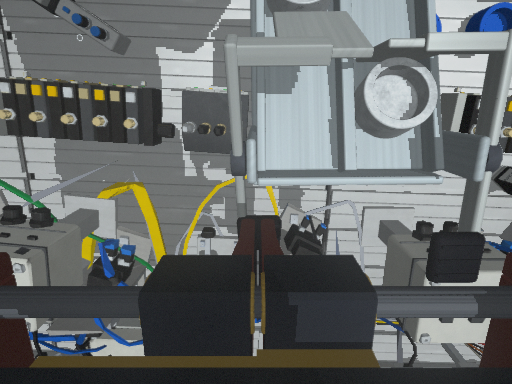

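The gate is up and the capped piece has left its place; a rim shows at (300,0), down the chute. The cup still waits at (398,95). I'll hold a little longer and check in the top view that it reached the stop.

```bash
python3 -m handwheel '[[0,0,-1,0,0,0,1],[0,0,0,0,0,0,1],[0,0,0,0,0,0,1],[0,0,0,0,0,0,1]]'
python3 - <<'E'
from h import *
t=cam('top');s=cam('scene')
A=cv2.resize(t['frame'][165:255,220:320],None,fx=4,fy=4,interpolation=cv2.INTER_CUBIC)
B=cv2.resize(s['frame'][145:235,210:305],None,fx=4,fy=4,interpolation=cv2.INTER_CUBIC)
cv2.imwrite('pics/c4.png',np.hstack([A,B]));print(proj(t,(392,-59,152)))
E
```

```text
t: 5.52
ee_pos: [537.7, -79.1, 185.0]
orientation: [-0.06, 3.14, -0.001]
ft_force: [-7.6, 1.8, 26.3]
width: 0.6
grasp_force: 13.2
[277.63615706 230.09337371]
```

View pics/c4.png

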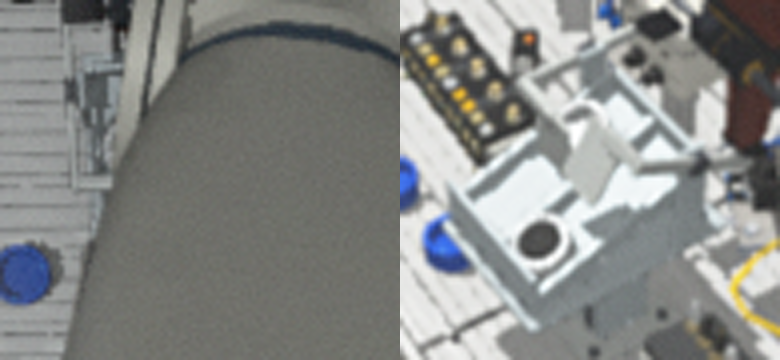

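The scene crop shows the capped piece at the end stop (crop px 543,243) and the gate up. I'll release straight up now, then check.

```bash
python3 -m handwheel '[[0,0,-6,0,0,0,1],[0,0,-8,0,0,0,1],[0,0,-8,0,0,0,1],[0,0,-15,0,0,0,1],[0,0,-30,0,0,0,1],[0,0,-40,0,0,0,1],[0,0,-40,0,0,0,1],[0,0,0,0,0,0,1],[0,0,0,0,0,0,1],[0,0,0,0,0,0,1]]'
python3 - <<'E'
from h import *
w=cam('wrist');s=cam('scene')
B=cv2.resize(s['frame'][145:235,210:275],None,fx=4,fy=4.27,interpolation=cv2.INTER_CUBIC)[:384]
cv2.imwrite('pics/c5.png',np.hstack([w['frame'],B]))
E
```

```text
t: 6.88
ee_pos: [536.5, -78.8, 328.2]
orientation: [0.06, -3.138, -0.001]
ft_force: [-1.5, 0.2, -0.8]
width: 0.7
grasp_force: 0.0
```

View pics/c5.png

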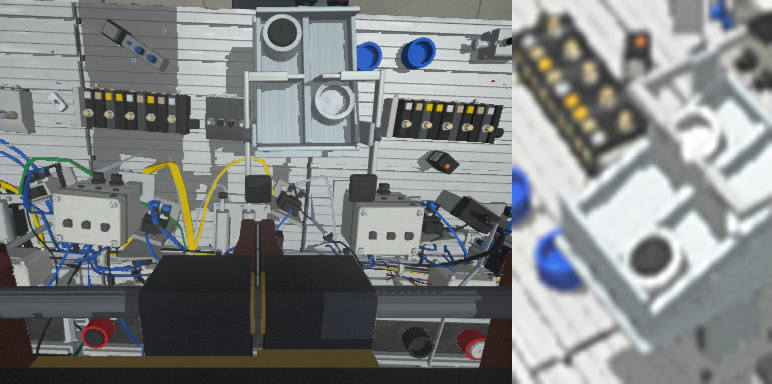

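The capped piece is at the end stop (wrist px 281,33). The lever is back up with its gate shut, the cup is still behind its gate (334,101), and the arm is clear.

```bash
python3 -c "
from workcell import ctrl
print(ctrl.close_job())"
```

```text
the job is handed in; nothing more can be done
None
```

The job is handed in: the capped workpiece rests on the end stop, its gate is shut again, the open cup is still behind its own gate, and the arm is clear at about 7 s of the 29 s allowed.

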